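# Start the loaded drying dock

### The arm

A 6-joint arm with a two-finger parallel gripper is mounted at the origin on the work surface. World frame = base frame: x ahead of the robot, y to its left, z up, the work surface at z = 0. Lengths are in m, angles in degrees, forces in N, time in s.
With the tool pointing down it reaches from about 0.35 to 0.875 m from the base axis. Payload 15.5 kg.
Tool frame: the origin (TCP) lies at the very end of the fingers, on their centre line; the grasp point (between the pads) lies 19 mm behind it (robot.pinch_z is the distance from the TCP to the grasp point, in m); z points along the fingers, y is the line along which they close (so a half turn about z gives the same grasp; the last joint's range is limited). The gripper opens to 85 mm and grips with 20 to 120 N. Pads are 22 mm wide; open, the fingers measure 114 mm over their backs; the gripper's body (76 mm by 85 mm) begins 54 mm behind the grasp point. The pads swing forward as they close: fully open they stand 13 mm farther back than shut.
Start: joints at [-5.472, 28.281, 77.091, -0, 74.628, -5.472], TCP at [0.625, 0, 0.231] pointing down, gripper open.
Joint ranges: [-166.48, 166.48], [-47.26, 123.95], [12.59, 153.08], [-70.14, 250.14], [6.76, 159.57], [-176.63, 176.63]. Speed limits (degrees/s): [108.29, 108.29, 147.25, 172.46, 172.46, 172.46].

### API

Orientations are given as [roll, pitch, yaw] about the fixed x, y, z axes, in that order (R = Rz(yaw) Ry(pitch) Rx(roll)).
In Python, from plant import robot, cams gives the robot as it stands. The module is installed in compiled form; this text tells all that it offers.
- The arm moves only by the shell command python3 -m crank 'ROWS'. ROWS is JSON, a list of rows, each a list of 3 entries, a list of its own where there are three numbers: the finger opening in mm, from 0 to 85.4, then the shift along the tool's x, y, z in mm, then the turn, a rotation vector about the tool's x, y, z in rad. A call has 1 to 20 rows; each row shifts and turns the commanded pose from where the row before left it, along the tool's axes as they then stand; what a row does not reach is not made up. A row lasts 1/12 s, in which the tool goes at most 41.7 mm and 7.16 degrees, less where a joint would pass 70% of its speed; a pose out of reach is approached as far as the arm can. A call is refused whole if a number of a shift passes 41.7 or a number of a turn 0.125, either way. A call with a gripper value outside its range is refused whole. The fingers move at their own pace and stop on an object; the grip force is fixed at half the most. Time passes only in rows, so rows that do not move let the fingers close. It gives the time, the measured TCP pose, the force, the opening and the grip force at its end, in the units of the state.
- robot.get_state(): the state, without advancing time (a new reading comes with each control period).
- cams.grab_frame(name): name is "scene" or "side" or "wrist"; returns the picture (420x560x3 uint8, blue, green, red); there is no depth.
- cams.camera_info(name): a dict with "mtx" (3x3 intrinsics, pixels), "k1" (the pictures are not rectified: a ray, as slopes to the right and down, at radius r is drawn at 1 + k1 r^2 times it, then the intrinsics apply), "R" (3x3) and "t" (3): a world point X has camera coordinates R X + t. Camera axes: x right, y down, z forward; pixel columns grow to the right and rows downward; lengths in m; the calibration is good to about 2 mm. A picture is of the moment at which its call begins: read the wrist's pose just before it. camera_info takes no time and is no camera call; for the wrist camera it gives the pose at the moment of the call.
- robot.sign_off(): hands the job in; it is judged then, once.
Trained networks look in the newest picture that a camera, given by its name, has taken for a name from the list of things; names that differ only in an ending like _2 or _b are one class to them, and where a whole thing is asked for, a point or a joint stands for the part that bears it (a point fixed in the world has none). Each returns a list of dicts, best first, with "p" (0 to 1); they miss things now and then, are a little off and sometimes report something else, mostly with a low value. They report only what shows in the picture. A call takes as long as a camera call. They do not tell look-alikes from the thing itself.
- cams.spot_in(camera, thing): "xy" ([column, row] in pixels, amid what is visible of it).
The state is a dict: "time": time; "joint_pos": joint angles; "qvel": joint speeds; "tau": joint torques, N m; "eef_pos": TCP position; "tcp_rot": TCP orientation; "force": force on the tool from outside, world axes, zero at the start; "moment": the same for the moment, N m; "finger_gap": finger opening in m; "finger_force": force on a finger pad.
Only numpy, scipy, OpenCV 4.12 (cv2) and the standard library are available. Lean on these libraries where they do the work, as an engineer would, in place of code of your own. Each camera call takes 0.05 s, during which the arm holds its last target. There are 200 camera calls.

### The job

One of the three handpiece drying docks on the counter has the slim steel handpiece standing in its socket: start that dock by gently pressing its round key all the way down with the fingertips and keeping it down for at least a second, then let the key spring back and withdraw. Do not press any other key or touch the other two docks, and leave the handpiece, the black plug, the cup, the canister and the jar where they stand: nothing is to be gripped or lifted.

Things in the scene. Friction and masses are not known exactly. Their poses are not given: they have to be found in the camera images.
- dock_1: The drying dock in which the steel handpiece stands. Three docks are alike: a low white box fixed to the counter, 130 mm deep (x), 100 mm wide (y), 45 mm high. On the front half (-x) of its flat top are two black push keys, one round, one a narrow bar, 12 mm high; in the rear half is a round socket. Origin: centre of its underside; z up; -x is its front.
- dock_2: The dock whose socket holds the black plug; to be left alone. Built like dock_1. In each dock's own frame (mm): the round key (28 across) has its centre at x -36, y -24; the bar key (36 along x, 12 wide) at x -36, y +30; the socket (30 wide, 28 deep) at x +30, y 0.
- dock_3: The dock with the empty socket; built like dock_1; to be left alone.
- round_1 (a joint): Travel of the round key (it starts the dock) of the dock that holds the handpiece, in m: 0 is up, 0.005 fully down at its hard stop. It moves straight down and springs back when let go; it starts to move at about 1.2 N and is fully down at about 4 N.
- bar_1 (a joint): Travel of the bar key (another function) of the dock that holds the handpiece, in m: 0 is up, 0.005 fully down at its hard stop. It moves straight down and springs back when let go; it starts to move at about 1.2 N and is fully down at about 4 N.
- round_1_top (a point): Centre of the top face of the round key (28 mm diameter) of the dock that holds the handpiece, 57 mm above the counter when up.
- round_2 (a joint): Travel of the round key (it starts the dock) of the dock that holds the plug, in m: 0 is up, 0.005 fully down at its hard stop. It moves straight down and springs back when let go; it starts to move at about 1.2 N and is fully down at about 4 N.
- bar_2 (a joint): Travel of the bar key (another function) of the dock that holds the plug, in m: 0 is up, 0.005 fully down at its hard stop. It moves straight down and springs back when let go; it starts to move at about 1.2 N and is fully down at about 4 N.
- round_2_top (a point): Centre of the top face of the round key (28 mm diameter) of the dock that holds the plug, 57 mm above the counter when up.
- round_3 (a joint): Travel of the round key (it starts the dock) of the empty dock, in m: 0 is up, 0.005 fully down at its hard stop. It moves straight down and springs back when let go; it starts to move at about 1.2 N and is fully down at about 4 N.
- bar_3 (a joint): Travel of the bar key (another function) of the empty dock, in m: 0 is up, 0.005 fully down at its hard stop. It moves straight down and springs back when let go; it starts to move at about 1.2 N and is fully down at about 4 N.
- round_3_top (a point): Centre of the top face of the round key (28 mm diameter) of the empty dock, 57 mm above the counter when up.
- handpiece_center (a point): Centre of the loose polished steel handpiece, a slim stepped rod 96 mm long, 27 mm wide at the foot and 12 mm at the top, standing upright in the socket of dock_1; half-way up it. Its top is 113 mm above the counter.
- plug_center (a point): Centre of the loose black ribbed plug (52 mm long; 42 mm wide head, 22 mm of which shows above the dock) in the socket of dock_2. Its top is 69 mm above the counter.
- cup_center (a point): Centre of a loose steel cup, 60 mm wide, 55 mm high, standing on the counter between the robot and the docks.
- canister_center (a point): Centre of a loose black ribbed canister, 54 mm wide, 72 mm high, standing on the counter between the robot and the docks.
- jar_center (a point): Centre of a loose amber jar, 52 mm wide, 75 mm high, standing on the counter between the robot and the docks.
Mind the look-alikes: they are no part of the job. What is shaped like the part that bears handpiece_center but orange or pink is not meant.

How it is judged (in metres and radians):
On the way:
1. the fingers keep the round key of the dock with the handpiece down (4 mm or more of its 5 mm) for 0.9 s (value of joint round_1 above 0.004 m and contact force between the fingers and dock_1 above 0.5 N), for 0.9 s.
At the end, for the whole second after the job is handed in: All six keys are up again (within 1.5 mm), the handpiece still stands in its dock, and it, the plug, the cup, the canister and the jar are each within 10 mm of where they were (value of joint each of round_1, bar_1, round_2, bar_2, round_3, bar_3 below 0.0015 m and distance between handpiece_center and dock_1 below 0.08 m and angle between handpiece_center's own z axis and vertical below 0.25 rad and distance of each of handpiece_center, plug_center, cup_center, canister_center, jar_center from where it was at the start of the episode below 0.01 m); the robot touches nothing.
It fails at once if another key is pressed (more than 2 mm) (value of joint any of bar_1, round_2, bar_2, round_3, bar_3 above 0.002 m).
It fails at once if one of the other two docks, or what stands on it, is touched (more than 1 N) (contact force between any of the fingers, the arm and dock_2 above 1 N or contact force between any of the fingers, the arm and dock_3 above 1 N).
It fails at once if the dock or its key is pressed with more than 25 N (contact force between any of the fingers, the arm and dock_1 above 25 N).
It fails at once if the handpiece, plug, cup, canister or jar is lifted, carried or pushed more than 10 mm (distance of any of handpiece_center, plug_center, cup_center, canister_center, jar_center from where it was at the start of the episode above 0.01 m).
It also fails if it takes over 35 s, if anything falls off the work surface, if the arm or the gripper's body presses on something with over 40 N, if the wrist force passes 120 N, or if a joint passes its speed limit or range.

## Working session

There is one attempt and no reset: what is moved stays moved. The work goes in short steps, Python scripts to look and compute and a shell command to move; the robot and the scene stay as the last step left them, time stands still between calls to the robot, and variables do not carry over. Pictures are saved under pics/ and viewed, at most 10 in all, crops included, and the job is handed in when it is done.

```bash
mkdir -p pics; cat > h.py <<'E'
import numpy as np,cv2
from plant import robot,cams
def ray(n,uv):
    c=cams.camera_info(n);K=np.array(c["mtx"]);R=np.array(c["R"]);t=np.array(c["t"])
    d=cv2.undistortPoints(np.array([[uv]],float),K,np.array([c["k1"],0,0,0.]))[0,0]
    # exact only for the small k1 model r'=r(1+k1 r^2), same as OpenCV
    return -R.T@t, R.T@np.array([d[0],d[1],1])
def at_z(n,uv,z):
    o,d=ray(n,uv);return o+d*(z-o[2])/d[2]
def px(n,X):
    c=cams.camera_info(n);R=np.array(c["R"])
    return cv2.projectPoints(np.array([X],float),cv2.Rodrigues(R)[0],np.array(c["t"],float),np.array(c["mtx"],float),np.array([c["k1"],0,0,0.]))[0].ravel()
E
python3 - <<'E'
from h import *
for n in("scene","side"):
    im=cams.grab_frame(n);cv2.imwrite(f"pics/{n}0.png",im)
    for th in("dock_1","handpiece_center","round_1_top"):
        print(n,th,[(np.round(d["xy"]).tolist(),round(d["p"],2)) for d in cams.spot_in(n,th)])
s=robot.get_state();print(s["time"],s["eef_pos"],s["tcp_rot"],s["force"])
E
```

```text
scene dock_1 [([333.0, 300.0], 0.79), ([255.0, 230.0], 0.78), ([216.0, 177.0], 0.76)]
scene handpiece_center [([183.0, 206.0], 0.92), ([168.0, 184.0], 0.87), ([200.0, 163.0], 0.72)]
scene round_1_top [([226.0, 153.0], 0.65), ([341.0, 191.0], 0.63)]
side dock_1 [([312.0, 229.0], 0.83), ([326.0, 286.0], 0.82), ([286.0, 183.0], 0.77)]
side handpiece_center [([345.0, 257.0], 0.86), ([382.0, 242.0], 0.82), ([389.0, 273.0], 0.68)]
side round_1_top [([312.0, 280.0], 0.51)]
0.4 [6.24954680e-01 2.91570098e-05 2.31178254e-01] [-1.79989957e+02 -2.18037341e-03  9.00026451e+01] [-0.0619835  -0.08478031 -0.64379111]
```

View pics/scene0.png

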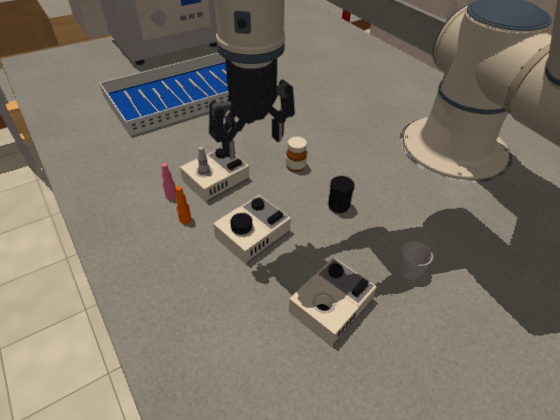

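View pics/side0.png

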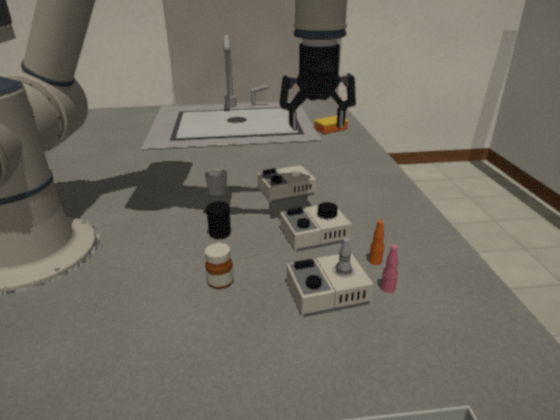

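Scene view: the steel handpiece is at (202,160) in the upper dock, the plug dock is at (253,228) and the empty dock at (333,300). Side view: the steel handpiece is at (345,257), and its dock at (328,283) has a round key at about (314,282) and a bar at (304,264).

Look-alikes:
- **Handpiece:** steel at side (345,257), orange at (378,242), pink at (390,270). I choose steel.
- **Round keys:** side (314,282), (304,223) and (276,180). I choose (314,282).

Next is a close crop to check the choice.

```bash
python3 - <<'E'
from h import *
im=cv2.imread("pics/side0.png")[225:320,270:410];cv2.imwrite("pics/c1.png",cv2.resize(im,None,fx=5,fy=5,interpolation=cv2.INTER_CUBIC))
print(at_z("side",(314,282),.057),at_z("scene",(222,153),.057))
for n,uv in(("side",(345,241)),("scene",(203,149))):print("hp top",at_z(n,uv,.113))
for n,uv in(("side",(304,223)),("scene",(258,203)),("side",(276,180)),("scene",(336,270))):print("others",at_z(n,uv,.057))
E
```

```text
[ 0.5791653  -0.24983473  0.057     ] [ 0.58060636 -0.23302964  0.057     ]
hp top [ 0.6384472  -0.21493644  0.113     ]
hp top [ 0.63917636 -0.20160535  0.113     ]
others [ 0.59401212 -0.05426354  0.057     ]
others [ 0.59456834 -0.04053808  0.057     ]
others [0.55772665 0.16554722 0.057     ]
others [0.56214436 0.18538646 0.057     ]
```

View pics/c1.png

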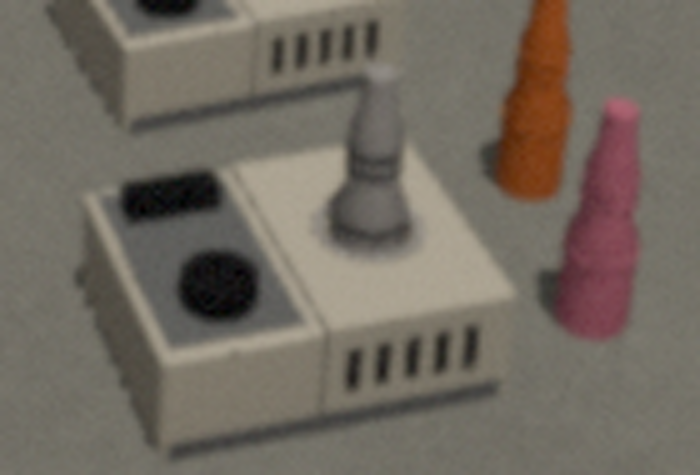

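The crop confirms the steel handpiece stands in this dock. Its round key is at side (313.8,281) and the bar at (304,264). The two views disagree by about 15 mm in y, so I'll check the calibration against the arm and triangulate.

```bash
python3 - <<'E'
from h import *
for n in("scene","side"):
    c=cams.camera_info(n);R=np.array(c["R"]);print(n,np.round(np.array(c["mtx"]),1).tolist(),c["k1"],"centre",-R.T@np.array(c["t"]),"fwd",R[2])
    for X in((.5794,-.2498,.057),(.58,-.233,.057),(.6385,-.21,.113),(.625,0,.231),(.625+.0,.0,.218)):print(X,px(n,X))
def tri(a,b):
    o1,d1=ray("side",a);o2,d2=ray("scene",b);A=np.c_[d1,-d2];s=np.linalg.lstsq(A,o2-o1,rcond=None)[0]
    p,q=o1+s[0]*d1,o2+s[1]*d2;return np.round((p+q)/2,4),round(np.linalg.norm(p-q),4)
print(tri((313.8,281),(222,153)),tri((346,239),(203,149)),tri((304,223),(258,203)),tri((276,180),(336,270)))
a=cv2.imread("pics/scene0.png")[75:205,160:300];b=cv2.imread("pics/side0.png")[60:190,230:370]
f=lambda x:cv2.resize(x,None,fx=2.8,fy=4,interpolation=cv2.INTER_CUBIC)
cv2.imwrite("pics/c2.png",np.hstack([f(a),f(b)]))
E
```

```text
scene [[413.7, 0.0, 278.0], [0.0, 413.7, 207.1], [0.0, 0.0, 1.0]] 0.029504251869111046 centre [0.90757006 0.50176558 0.68114719] fwd [-0.39139127 -0.58188658 -0.71289612]
(0.5794, -0.2498, 0.057) [219.25019139 149.18852618]
(0.58, -0.233, 0.057) [222.22996194 152.92528217]
(0.6385, -0.21, 0.113) [201.62729289 146.92410725]
(0.625, 0, 0.231) [253.38930902 152.89763591]
(0.625, 0.0, 0.218) [253.56516936 158.73691458]
side [[423.2, 0.0, 279.3], [0.0, 423.2, 211.3], [0.0, 0.0, 1.0]] -0.006046332807967254 centre [ 0.46142685 -0.81146896  0.51932196] fwd [ 0.09203618  0.86590882 -0.49166174]
(0.5794, -0.2498, 0.057) [314.1314309  281.97612507]
(0.58, -0.233, 0.057) [312.70778242 275.87118413]
(0.6385, -0.21, 0.113) [344.33129798 239.44391591]
(0.625, 0, 0.231) [316.18805733 134.89128061]
(0.625, 0.0, 0.218) [315.99072278 140.98379202]
(array([ 0.5793, -0.2397,  0.0515]), np.float64(0.0031)) (array([ 0.6405, -0.2049,  0.1109]), np.float64(0.0048)) (array([ 0.5939, -0.045 ,  0.052 ]), np.float64(0.0035)) (array([0.5588, 0.1816, 0.0497]), np.float64(0.0012))
```

View pics/c2.png

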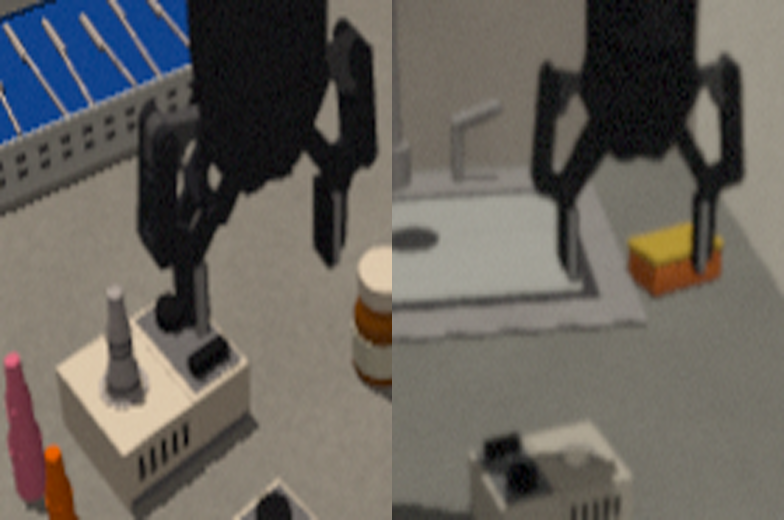

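The fingertips project where the images show them (scene about (254,149), side about (317,129)), so the calibration is good. My row picks sat slightly below the key's top face. The estimate is x 0.580, y −0.243. I'll move above it with the fingers shut and turned so they close along y, away from the handpiece, then refine with the wrist camera.

```bash
python3 -m crank '[[0,[-20,-4,0],[0,0,0]],[0,[-25,-5,0],[0,0,0]],[0,[-25,-5,0],[0,0,0]],[0,[-25,-5,0],[0,0,0]],[0,[-25,-5,0],[0,0,0]],[0,[-25,-5,0],[0,0,0]],[0,[-25,-5,0],[0,0,0]],[0,[-25,-5,0],[0,0,0]],[0,[-25,-4,0],[0,0,0]],[0,[-23,-2,0],[0,0,0]],[0,[0,0,0],[0,0,0]]]'
python3 -m crank '[[0,[0,0,0],[0,0,0.12]],[0,[0,0,0],[0,0,0.12]],[0,[0,0,0],[0,0,0.12]],[0,[0,0,0],[0,0,0.12]],[0,[0,0,0],[0,0,0.12]],[0,[0,0,0],[0,0,0.12]],[0,[0,0,0],[0,0,0.12]],[0,[0,0,0],[0,0,0.12]],[0,[0,0,0],[0,0,0.12]],[0,[0,0,0],[0,0,0.12]],[0,[0,0,0],[0,0,0.12]],[0,[0,0,0],[0,0,0.12]],[0,[0,0,0],[0,0,0.12]],[0,[0,0,0],[0,0,0]],[0,[0,0,0],[0,0,0]]]'
python3 - <<'E'
from h import *
s=robot.get_state();print(s["time"],s["eef_pos"],s["tcp_rot"],s["force"],s["finger_gap"])
im=cams.grab_frame("wrist");cv2.imwrite("pics/w1.png",im)
for th in("round_1_top","bar_1","handpiece_center"):print(th,[(np.round(d["xy"]).tolist(),round(d["p"],2)) for d in cams.spot_in("wrist",th)])
print(px("wrist",(.58,-.243,.057)),px("wrist",(.6405,-.205,.113)),px("wrist",s["eef_pos"]))
E
```

```text
time: 1.32
eef_pos: [0.5795, -0.2469, 0.2312]
tcp_rot: [180.0, 0.1, 89.8]
force: [-1.1, -0.7, -0.2]
finger_gap: 0.0003
finger_force: 0.0
time: 2.57
eef_pos: [0.5801, -0.2427, 0.2313]
tcp_rot: [-180.0, 0.0, 0.9]
force: [0.2, -1.0, 0.2]
finger_gap: 0.0006
finger_force: 0.0
2.5667 [ 0.58006097 -0.24268433  0.23127984] [-1.79996143e+02  1.20110431e-03  8.51980012e-01] [ 0.22665881 -0.98045201  0.18034385] 0.0005780096866628432
round_1_top [([280.0, 193.0], 0.74)]
bar_1 [([65.0, 183.0], 0.79), ([229.0, 202.0], 0.77)]
handpiece_center [([255.0, 52.0], 0.94), ([174.0, 46.0], 0.93), ([245.0, 134.0], 0.66), ([88.0, 311.0], 0.44)]
[277.9879211  192.30691093] [235.3701331  138.11972761] [278.0047204  263.75501367]
```

View pics/w1.png

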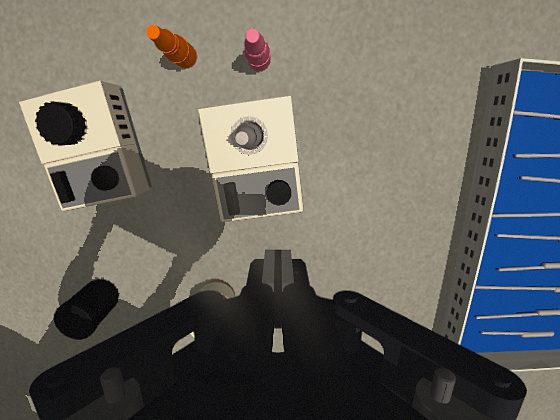

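The wrist picture shows the round key at (278,192), which matches the prediction to a pixel. The handpiece top is at (240,138), the bar key at (230,200), and the path down is clear. Descending.

```bash
python3 -m crank '[[0,[0,0,10],[0,0,0]],[0,[0,0,20],[0,0,0]],[0,[0,0,20],[0,0,0]],[0,[0,0,20],[0,0,0]],[0,[0,0,20],[0,0,0]],[0,[0,0,20],[0,0,0]],[0,[0,0,20],[0,0,0]],[0,[0,0,15],[0,0,0]],[0,[0,0,10],[0,0,0]],[0,[0,0,5],[0,0,0]],[0,[0,0,3],[0,0,0]],[0,[0,0,0],[0,0,0]],[0,[0,0,0],[0,0,0]]]'
python3 -m crank '[[0,[0,0,1],[0,0,0]],[0,[0,0,1],[0,0,0]],[0,[0,0,1],[0,0,0]],[0,[0,0,1],[0,0,0]],[0,[0,0,1],[0,0,0]],[0,[0,0,1],[0,0,0]],[0,[0,0,1],[0,0,0]],[0,[0,0,1],[0,0,0]],[0,[0,0,1],[0,0,0]],[0,[0,0,1],[0,0,0]],[0,[0,0,1],[0,0,0]],[0,[0,0,1],[0,0,0]],[0,[0,0,0],[0,0,0]],[0,[0,0,0],[0,0,0]]]'
```

```text
time: 3.85
eef_pos: [0.5804, -0.2432, 0.0689]
tcp_rot: [180.0, -0.0, 0.6]
force: [-0.3, -0.3, -0.3]
finger_gap: 0.0001
finger_force: 0.0
time: 5.02
eef_pos: [0.58, -0.243, 0.0563]
tcp_rot: [-180.0, 0.0, 0.6]
force: [-0.6, 0.4, 2.0]
finger_gap: 0.0
finger_force: 0.7
```

```bash
python3 -m crank '[[0,[0,0,0.5],[0,0,0]],[0,[0,0,0.5],[0,0,0]],[0,[0,0,0.5],[0,0,0]],[0,[0,0,0.5],[0,0,0]],[0,[0,0,0.5],[0,0,0]],[0,[0,0,0.5],[0,0,0]],[0,[0,0,0],[0,0,0]],[0,[0,0,0],[0,0,0]]]'
python3 -m crank '[[0,[0,0,0.5],[0,0,0]],[0,[0,0,0.5],[0,0,0]],[0,[0,0,0],[0,0,0]],[0,[0,0,0],[0,0,0]]]'
```

```text
time: 5.68
eef_pos: [0.58, -0.243, 0.0533]
tcp_rot: [-180.0, 0.0, 0.6]
force: [-0.8, 1.1, 1.8]
finger_gap: -0.0003
finger_force: 1.6
time: 6.02
eef_pos: [0.58, -0.243, 0.0523]
tcp_rot: [-180.0, 0.0, 0.6]
force: [-1.2, 0.4, 3.6]
finger_gap: 0.0001
finger_force: 1.8
```

```bash
python3 -m crank '[[0,[0,0,0.3],[0,0,0]],[0,[0,0,0.2],[0,0,0]],[0,[0,0,0],[0,0,0]],[0,[0,0,0],[0,0,0]]]'
python3 -m crank '[[0,[0,0,0.2],[0,0,0]],[0,[0,0,0],[0,0,0]],[0,[0,0,0],[0,0,0]]]'
```

```text
time: 6.35
eef_pos: [0.58, -0.243, 0.052]
tcp_rot: [180.0, -0.0, 0.6]
force: [-0.9, 0.7, 7.4]
finger_gap: -0.0001
finger_force: 3.6
time: 6.6
eef_pos: [0.58, -0.243, 0.052]
tcp_rot: [180.0, -0.0, 0.6]
force: [-2.4, 2.0, 9.8]
finger_gap: 0.0
finger_force: 4.9
```

The force rises steeply with no further motion at z 0.052, so the key is on its hard stop at about 10 N. I'll hold for 1.6 s, then withdraw.

```bash
python3 -m crank '[[0,[0,0,0],[0,0,0]],[0,[0,0,0],[0,0,0]],[0,[0,0,0],[0,0,0]],[0,[0,0,0],[0,0,0]],[0,[0,0,0],[0,0,0]],[0,[0,0,0],[0,0,0]],[0,[0,0,0],[0,0,0]],[0,[0,0,0],[0,0,0]],[0,[0,0,0],[0,0,0]],[0,[0,0,0],[0,0,0]],[0,[0,0,0],[0,0,0]],[0,[0,0,0],[0,0,0]],[0,[0,0,0],[0,0,0]],[0,[0,0,0],[0,0,0]],[0,[0,0,0],[0,0,0]],[0,[0,0,0],[0,0,0]],[0,[0,0,0],[0,0,0]],[0,[0,0,0],[0,0,0]],[0,[0,0,0],[0,0,0]]]'
python3 -m crank '[[0,[0,0,-2],[0,0,0]],[0,[0,0,-3],[0,0,0]],[0,[0,0,-5],[0,0,0]],[0,[0,0,-10],[0,0,0]],[0,[0,0,-20],[0,0,0]],[0,[0,0,-20],[0,0,0]],[0,[0,0,-20],[0,0,0]],[0,[0,0,-20],[0,0,0]],[0,[0,0,-20],[0,0,0]],[0,[0,0,-20],[0,0,0]],[0,[0,0,-10],[0,0,0]],[0,[0,0,0],[0,0,0]],[0,[0,0,0],[0,0,0]],[0,[0,0,0],[0,0,0]]]'
python3 - <<'E'
from h import *
cv2.imwrite("pics/w2.png",cams.grab_frame("wrist"))
E
```

```text
time: 8.18
eef_pos: [0.5801, -0.243, 0.0519]
tcp_rot: [180.0, -0.0, 0.6]
force: [-2.7, 1.2, 10.0]
finger_gap: 0.0002
finger_force: 4.9
time: 9.35
eef_pos: [0.5795, -0.2427, 0.2005]
tcp_rot: [-180.0, 0.1, 0.6]
force: [-1.1, 0.1, -0.5]
finger_gap: 0.0003
finger_force: 0.0
```

View pics/w2.png

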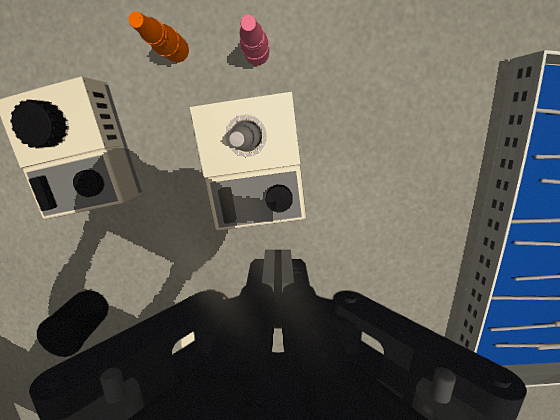

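The handpiece still stands in its socket at (242,136), the round key at (279,197) is clear, the other things in view are undisturbed, and the arm touches nothing.

```bash
python3 -c "from plant import robot;print(robot.sign_off())"
```

```text
the job is handed in; nothing more can be done
None
```

I pressed the round key of the handpiece dock to its hard stop at about 10 N, held it for about 1.8 s, released it and withdrew. The last wrist picture showed the handpiece still standing and nothing in view disturbed, and the job is handed in; no verdict came back.

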